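# Set the aperture wheel and bring the sample into the beam

### The arm

A 7-joint arm with a two-finger parallel gripper is mounted at the origin on the work surface. World frame = base frame: x ahead of the robot, y to its left, z up, the work surface at z = 0. Lengths are in m, angles in rad, forces in N, time in s.
With the tool pointing down it reaches from about 0.425 to 0.95 m from the base axis. Payload 4.7 kg.
Tool frame: the origin (TCP) lies between the finger pads; the fingertips stand 19 mm ahead of it and the grasp point (between the pads) is the TCP; z points along the fingers, y is the direction in which the jaws open and shut (so a half turn about z gives the same grasp; the last joint's range is limited). The gripper opens to 85 mm and grips with 20 to 120 N. Pads are 22 mm wide; open, the fingers measure 114 mm over their backs; the gripper's body (76 mm by 85 mm) begins 54 mm behind the grasp point. The pads swing forward as they close: fully open they stand 13 mm farther back than shut.
Start: joints at [-1.294, 0.469, -0.049, 1.532, 0.024, 1.141, -0.082], TCP at [0.203, 0.644, 0.25] pointing down, gripper open.
Joint ranges: [-2.59, 2.59], [-0.33, 1.99], [-1.39, 1.29], [0.1, 2.45], [-1.04, 4.18], [0.21, 1.99], [-2.66, 2.66]. Speed limits (rad/s): [2.57, 2.57, 3.14, 3.14, 3.14, 3.14, 3.14].

### API

Orientations are given as a rotation vector (axis times angle).
In Python, from workcell import r, fingers, solve_ik, optics gives the robot as it stands. The module is installed in compiled form; this text tells all that it offers. Calls block until the motion is done:
- r.goto(position, orientation): joint-space move of the TCP to a pose.
- r.move_straight(position, rot=None, v=0.15): straight line of the TCP; rot=None keeps the orientation; v is the mean speed in m/s.
- r.set_joints(angles): joint-space move.
- fingers.grip(opening, f_grip=None): finger opening in m; f_grip is the grip in N (None keeps the last); returns when the fingers have stopped.
- r.sleep(seconds).
- solve_ik(position, orientation): joint angles nearest the present ones, or None.
- optics.get_image(name): name is "scene" or "top"; returns (picture, depth): 420x560x3 uint8, blue, green, red; 420x560 float32, m along the optical axis (not along the pixel's ray), 0 where there is no reading.
- optics.camera_info(name): a dict with "vertical_fov" (degrees; the focal length in pixels is half the picture's height over the tangent of half this angle, whatever the lens; pixels are square), "cx", "cy" (the principal point, pixels), "distortion" ([k1, k2, p1, p2, k3] as OpenCV has them; the pictures are not rectified), "world_from_camera" (4x4, takes a point from camera to world coordinates). Camera axes: x right, y up, looking along -z (the intrinsics and any distortion apply to the point x, -y, -z); pixel columns grow to the right and rows downward; lengths in m; the calibration is good to about 2 mm. A picture is of the moment at which its call begins. camera_info takes no time and is no camera call.
A pose or a line that the arm cannot do raises r.IKError and nothing moves.
- r.hand_in(): hands the job in, once; it reports no verdict.
Readings, each from a call of its own:
- r.current_time(): time.
- r.current_q(): joint angles.
- r.current_dq(): joint speeds.
- r.current_joint_efforts(): joint torques, N m.
- r.current_position(): TCP position.
- r.current_tcp_rot(): TCP orientation.
- r.current_force(): force on the tool from outside, world axes, zero at the start.
- r.current_moment(): the same for the moment, N m.
- r.current_gripper_width(): finger opening in m.
Only numpy, scipy, OpenCV 4.12 (cv2) and the standard library are available. Lean on these libraries where they do the work, as an engineer would, in place of code of your own. Each camera call takes 0.05 s, during which the arm holds its last target.

### The job

The film sample must not see the wrong light, so set the aperture first: with a light fingertip press on the knurled rim, turn the aperture wheel click by click until its third-smallest opening is in the beam (at the bottom of the wheel), resting in its click. Only then push the sample slide by its thumb post gently all the way home against its rubber stop, and leave everything else on the bench where it is.

Things in the scene. Friction and masses are not known exactly. Their poses are not given: they have to be found in the camera images.
- board: Aluminium optical breadboard, 300 x 250 x 12 mm, flat on the bench; origin at the centre of its underside, x along the light beam, y across it, z up. On posts along its x axis: finned lamp head 50 mm across at -x, aperture wheel, detector 36 mm across at +x, all lower than the wheel's rim. Between wheel and detector the sample slide runs along y.
- wheel_foot (a point): Point on the breadboard's top face (12 mm above the bench) straight below the wheel's axle, at board x -30 mm, y 0; axes as the board's, axle along x. The wheel: aluminium disc 100 mm across, knurled rim 12 mm wide (6 mm either side of this x). The beam height is clamped anew for each setup and not measured: the top of the rim is 178 to 201 mm above the bench. Feel for it.
- wheel (a joint): Angle of the wheel, rad (noisy). Endless both ways; eight clicks 0.785 rad apart, at multiples of 0.785. What is at the wheel's lowest point is in the beam: at 0 (and 6.283) the solid place, then per click of growing angle openings of 6, 8.5, 11, 13.5, 16, 18.5, 21 mm; third smallest = 11 mm = 2.356 (or +- 6.283). Grows when the rim's top moves to the board's -y.
- slide (a joint): How far the sample slide is still out, m (noisy): 0 = home, its saddle just touching the rubber stop and the film in the beam; positive = drawn out to the board's -y (at most 0.06). It takes about 3 N to move. The rubber gives about 1 mm per 9 N; more than 2.5 mm into it damages the stop.
- thumb_post (a point): Middle of the steel thumb post of the sample slide, 52 mm above the bench: upright pin 14 mm across, 23 mm up and down from here; axes as the board's. Pushing it to the board's +y takes the slide home. It stands on the slide's flat arm (10 mm wide, top 15 mm below this point, running to +y); the film frame, 148 mm above the bench, begins 66 mm to the +y side.
- slide_stop (a point): Rubber face of the slide's end stop, on the breadboard, 34 mm above the bench; axes as the board's.
- plate_foot (a point): Point on the breadboard's top below the fixed black plate behind the wheel (10 mm thick, gap 7 mm, ends 5 mm below the rim's top). The wheel turns by friction: a closed fingertip pressed on the rim's top and drawn along y. 39 mm of rim per click; past 20 mm it falls on into the click when let go, before that back. It resists with about 4.5 N; press 8 to 14 N. Over 20 N, press or squeeze, harms it.
- tip_box: Bystander, to be left where it is: orange pipette-tip box, 118 x 82 x 62, with its grid on top (mm); origin at the centre of its underside.
- tape: Bystander, to be left where it is: roll of white tape lying flat, 96 across, 19 high (mm); origin at the centre of its underside.
- jar: Bystander, to be left where it is: specimen jar with white cap, 41 across, 62 high (mm); origin at the centre of its underside.
- blower: Bystander, to be left where it is: black rubber dust blower standing on its base, 60 across, 105 high (mm); origin at the centre of its underside.
- clear_box: Bystander, to be left where it is: open clear plastic box, 115 x 75 x 32 (mm); origin at the centre of its underside.
- tweezers: Bystander, to be left where it is: steel tweezers lying flat, 125 long (mm); origin at the centre of its underside.
- vial: Bystander, to be left where it is: small capped vial standing on the breadboard, 24 across, 45 high (mm); origin at the centre of its underside.
- driver: Bystander, to be left where it is: ball driver with black handle lying on the breadboard, 150 long (mm); origin at the centre of its underside.

How it is judged:
On the way:
1. the wheel rests in the click of the third-smallest opening while the sample slide is still out ((value of joint wheel between 2.2662 and 2.4462 rad or value of joint wheel between 8.5494 and 8.7294 rad or value of joint wheel between -4.017 and -3.837 rad) and velocity of joint wheel between -0.3 and 0.3 rad/s and value of joint slide above 0.02 m), for 0.3 s.
At the end, for the whole second after the job is handed in: the wheel rests in the click of the third-smallest opening (within 0.09 rad) and the sample slide is home (within 2 mm), both at rest ((value of joint wheel between 2.2662 and 2.4462 rad or value of joint wheel between 8.5494 and 8.7294 rad or value of joint wheel between -4.017 and -3.837 rad) and velocity of joint wheel between -0.1 and 0.1 rad/s and value of joint slide between -0.002 and 0.002 m and velocity of joint slide between -0.01 and 0.01 m/s); the robot touches nothing.
It fails at once if the wheel is pressed or squeezed with more than 20 N (contact force between any of the fingers, the arm and wheel_c0 above 20 N).
It fails at once if the slide is jammed more than 2.5 mm into its rubber stop (value of joint slide below -0.0025 m).
It fails at once if a bystander is moved by more than 20 mm (distance of any of tip_box, tape, jar, blower, clear_box, tweezers, vial, driver from where it was at the start of the episode above 0.02 m).
It also fails if it takes over 72 s, if anything falls off the work surface, if the arm or the gripper's body presses on something with over 40 N, if the wrist force passes 120 N, or if a joint passes its speed limit or range.

## Working session

There is one attempt and no reset: what is moved stays moved. The work goes in short steps, each a Python script; the robot and the scene stay as the last script left them, time stands still between calls to the robot, and variables do not carry over. Pictures are saved under pics/ and viewed, and the job is handed in when it is done.

```bash
mkdir -p pics; ls; python3 - <<'E'
from workcell import r, fingers, solve_ik, optics
import cv2,numpy as np
print(r.current_time(), r.current_position(), r.current_tcp_rot(), r.current_gripper_width(), r.current_force())
for n in("scene","top"):
    im,d=optics.get_image(n); cv2.imwrite(f"pics/{n}0.png",im); np.save(f"{n}0.npy",d); print(n,optics.camera_info(n), d.min(),d.max())
E
```

```text
pics
0.0 [0.20302809 0.64316221 0.24924803] [-4.78370251e-01 -3.10472477e+00  3.08539643e-03] 0.08522329709524853 [-0.48345242 -0.22503121 -0.71194516]
scene {'vertical_fov': 50.643875772693924, 'cx': 278.9116514335461, 'cy': 216.64949845019606, 'distortion': array([-0.13390626,  0.        ,  0.        ,  0.        ,  0.        ]), 'world_from_camera': array([[-0.65657839, -0.5254566 ,  0.54111013,  1.18114748],
       [ 0.75399256, -0.47627093,  0.45239499,  0.50833549],
       [ 0.02000109,  0.70502579,  0.70889957,  0.97819776],
       [ 0.        ,  0.        ,  0.        ,  1.        ]])} 0.0 3.5882583
top {'vertical_fov': 46.488815481275196, 'cx': 271.4310031968491, 'cy': 205.72294770634457, 'distortion': array([-0.14983902,  0.        ,  0.        ,  0.        ,  0.        ]), 'world_from_camera': array([[ 2.94314544e-02,  9.78581342e-01, -2.03745788e-01,
         1.90243648e-01],
       [-9.99566765e-01,  2.88678951e-02, -5.73813133e-03,
        -5.61858190e-02],
       [ 2.66483767e-04,  2.03826400e-01,  9.79007011e-01,
         1.82838570e+00],
       [ 0.00000000e+00,  0.00000000e+00,  0.00000000e+00,
         1.00000000e+00]])} 0.0 2.778467
```

View pics/scene0.png

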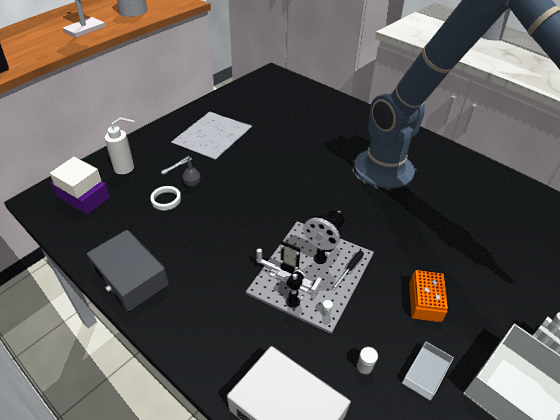

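View pics/top0.png

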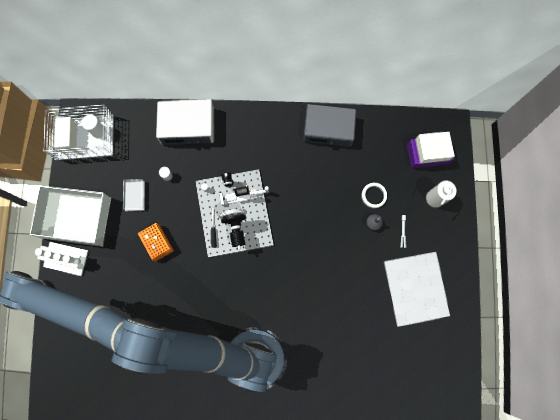

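```bash
python3 - <<'E'
import cv2
a=cv2.imread("pics/top0.png")[155:270,180:290]; cv2.imwrite("pics/topc.png",cv2.resize(a,None,fx=5,fy=5,interpolation=cv2.INTER_CUBIC))
a=cv2.imread("pics/scene0.png")[200:335,235:385]; cv2.imwrite("pics/scc.png",cv2.resize(a,None,fx=4.4,fy=4.4,interpolation=cv2.INTER_CUBIC))
E
```

```text
(no output)
```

View pics/topc.png

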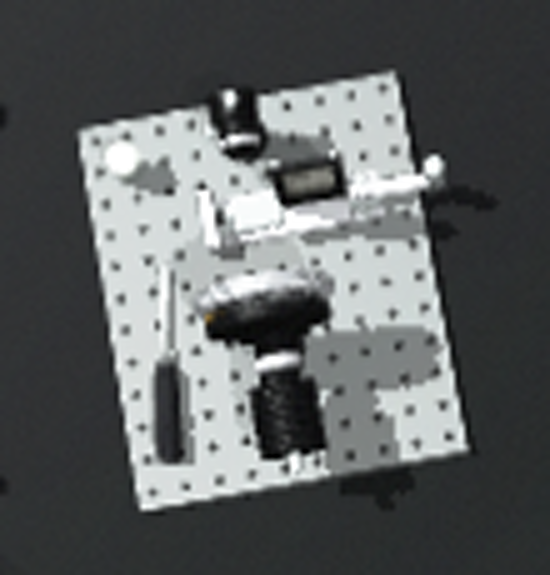

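View pics/scc.png

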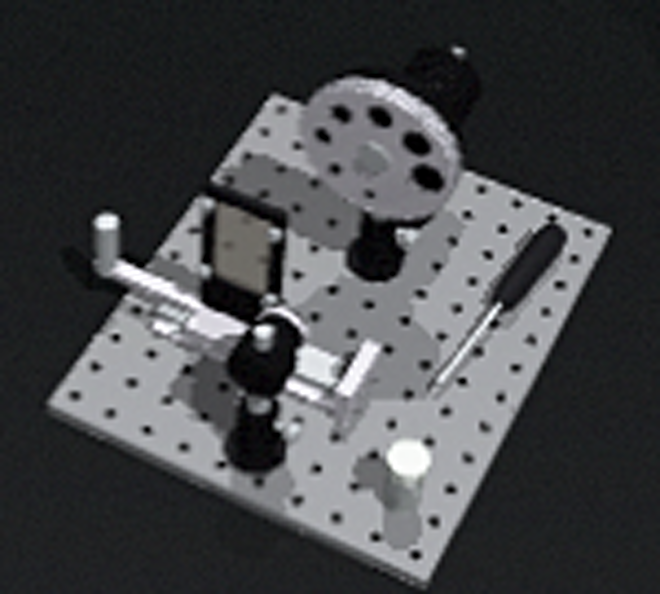

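```bash
cat > h.py <<'E'
from workcell import r, fingers, solve_ik, optics
import cv2,numpy as np
def cam(n):
    i=optics.camera_info(n); f=210/np.tan(np.radians(i['vertical_fov']/2))
    K=np.array([[f,0,i['cx']],[0,f,i['cy']],[0,0,1]]); return K,np.array(i['distortion']),np.array(i['world_from_camera'])
def rays(n,px):
    K,D,T=cam(n); u=cv2.undistortPoints(np.float64(px).reshape(-1,1,2),K,D).reshape(-1,2)
    d=np.c_[u[:,0],-u[:,1],-np.ones(len(u))]@T[:3,:3].T; return T[:3,3],d
def onplane(n,px,z):
    o,d=rays(n,px); return o+d*((z-o[2])/d[:,2])[:,None]
def proj(n,P):
    K,D,T=cam(n); c=(np.atleast_2d(P)-T[:3,3])@T[:3,:3]; c=c*[1,-1,-1]
    return cv2.projectPoints(c.reshape(-1,1,3),np.zeros(3),np.zeros(3),K,D)[0].reshape(-1,2)
def cloud(n,d):
    v,u=np.nonzero(d>0); px=np.c_[u,v].astype(float); o,dr=rays(n,px); return px,o+dr*d[v,u][:,None]
E
python3 - <<'E'
from h import *
for n,z in(("top",.012),("scene",.012)):
    im=cv2.imread(f"pics/{n}0.png"); g=im.min(2); 
    m=(g>90).astype(np.uint8); 
    m=cv2.morphologyEx(m,cv2.MORPH_CLOSE,np.ones((5,5)))
    k,lab,st,c=cv2.connectedComponentsWithStats(m)
    seed={"top":(205,200),"scene":(290,310)}[n]; 
    l=lab[seed[1],seed[0]]; print(n,l,st[l])
    cs,_=cv2.findContours((lab==l).astype(np.uint8),0,2); h=cv2.convexHull(np.vstack(cs))
    ap=cv2.approxPolyDP(h,8,True).reshape(-1,2); print(ap.tolist()); P=onplane(n,ap,z); print(P.round(4))
    print(np.linalg.norm(P-np.roll(P,-1,0),axis=1).round(4))
E
```

```text
top 7 [ 196  169   78   88 4620]
[[258, 169], [273, 244], [208, 256], [196, 181]]
[[ 0.7114  0.0105  0.012 ]
 [ 0.4224 -0.0557  0.012 ]
 [ 0.3698  0.1853  0.012 ]
 [ 0.6569  0.2476  0.012 ]]
[0.2965 0.2467 0.2938 0.2433]
scene 16 [ 246  217  128  116 7388]
[[315, 217], [373, 252], [328, 332], [246, 291], [256, 250]]
[[ 0.3701 -0.0249  0.012 ]
 [ 0.3699  0.1869  0.012 ]
 [ 0.665   0.2452  0.012 ]
 [ 0.7106  0.009   0.012 ]
 [ 0.5889 -0.0685  0.012 ]]
[0.2118 0.3008 0.2405 0.1443 0.2231]
```

```bash
cat > fit.py <<'E'
from h import *
from scipy.optimize import least_squares
allp=[]
for n,seed in(("top",(205,200)),("scene",(290,310))):
    im=cv2.imread(f"pics/{n}0.png"); S=4
    g=cv2.resize(im,None,fx=S,fy=S,interpolation=cv2.INTER_CUBIC).min(2)
    m=(g>88).astype(np.uint8); m=cv2.morphologyEx(m,cv2.MORPH_CLOSE,np.ones((25,25)))
    k,lab,st,c=cv2.connectedComponentsWithStats(m); l=lab[seed[1]*S,seed[0]*S]
    cs,_=cv2.findContours((lab==l).astype(np.uint8),0,cv2.CHAIN_APPROX_NONE); px=((np.vstack(cs).reshape(-1,2)+.5)/S-.5)
    P=onplane(n,px,.012)[:,:2]
    def loc(p,P): c,s=np.cos(p[2]),np.sin(p[2]); q=P-p[:2]; return q@np.array([[c,-s],[s,c]])
    def f(p,P): q=np.abs(loc(p,P))-[.15,.125]; return np.maximum(q[:,0],q[:,1])
    p=np.array([.54,.0965,.218])
    for it in range(6):
        k=np.abs(f(p,P))<(.02 if it<2 else .006); p=least_squares(f,p,args=(P[k],),loss='soft_l1',f_scale=.001).x
    q=loc(p,P[k]); 
    print(n,p,np.degrees(p[2]),k.sum(),np.abs(f(p,P[k])).mean())
    allp.append(p)
np.save("board.npy",np.mean(allp,0)); print(np.mean(allp,0))
E
python3 fit.py
python3 - <<'E'
from h import *
p=np.load("board.npy");c,s=np.cos(p[2]),np.sin(p[2]);R=np.array([[c,-s],[s,c]])
for n in("top","scene"):
    px,P=cloud(n,np.load(f"{n}0.npy")); q=np.c_[(P[:,:2]-p[:2])@R,P[:,2]]
    a=(np.abs(q[:,0])<.17)&(np.abs(q[:,1])<.2)&(q[:,2]>.03)
    w=a&(np.abs(q[:,0]+.03)<.02); print(n,"wheel zmax",np.sort(q[w,2])[-8:].round(4), q[w][np.argsort(q[w,2])[-8:],:2].round(4).tolist())
    # thumb post: y most negative
    t=a&(q[:,1]<-.09); print("post",np.c_[px[t],q[t].round(4)][:40])
    l=(np.abs(q[:,0])<.14)&(np.abs(q[:,1])<.12)&(q[:,2]<.02)&(q[:,2]>0); print("board z",np.median(q[l,2]))
E
```

```text
top [0.53949253 0.09784872 0.21697844] 12.431949111729876 1098 0.0006420185068980689
scene [0.54054841 0.09771563 0.2164906 ] 12.403997870367851 1129 0.0005469909564780009
[0.54002047 0.09778217 0.21673452]
top wheel zmax [0.1858 0.186  0.1865 0.1866 0.1878 0.1884 0.1885 0.1888] [[-0.0251, 0.0133], [-0.0372, -0.0126], [-0.0478, 0.0066], [-0.026, 0.0098], [-0.0335, -0.0099], [-0.0373, 0.0081], [-0.0323, -0.0032], [-0.0309, -0.0139]]
post [[ 2.660e+02  1.860e+02  6.130e-02 -1.378e-01  7.280e-02]
 [ 2.670e+02  1.860e+02  6.030e-02 -1.414e-01  7.420e-02]
 [ 2.650e+02  1.870e+02  5.840e-02 -1.335e-01  7.230e-02]
 [ 2.660e+02  1.870e+02  5.720e-02 -1.371e-01  7.410e-02]
 [ 2.670e+02  1.870e+02  5.690e-02 -1.407e-01  7.270e-02]
 [ 2.680e+02  1.870e+02  5.450e-02 -1.441e-01  7.950e-02]
 [ 2.650e+02  1.880e+02  5.480e-02 -1.328e-01  7.140e-02]
 [ 2.660e+02  1.880e+02  5.510e-02 -1.366e-01  6.770e-02]
 [ 2.670e+02  1.880e+02  5.230e-02 -1.399e-01  7.600e-02]
 [ 2.680e+02  1.880e+02  5.220e-02 -1.436e-01  7.380e-02]
 [ 2.650e+02  1.890e+02  5.050e-02 -1.320e-01  7.380e-02]
 [ 2.660e+02  1.890e+
[... 3575 characters left out ...]
6.060e-02 -1.368e-01  6.590e-02]
 [ 2.600e+02  2.540e+02  5.370e-02 -1.348e-01  5.990e-02]
 [ 2.610e+02  2.540e+02  4.860e-02 -1.346e-01  5.470e-02]
 [ 2.560e+02  2.550e+02  5.870e-02 -1.444e-01  5.530e-02]
 [ 2.570e+02  2.550e+02  6.170e-02 -1.394e-01  6.130e-02]
 [ 2.580e+02  2.550e+02  5.980e-02 -1.374e-01  6.050e-02]
 [ 2.590e+02  2.550e+02  5.680e-02 -1.360e-01  5.820e-02]
 [ 2.600e+02  2.550e+02  5.410e-02 -1.345e-01  5.630e-02]
 [ 2.610e+02  2.550e+02  5.210e-02 -1.326e-01  5.540e-02]
 [ 2.560e+02  2.560e+02  5.990e-02 -1.437e-01  5.260e-02]
 [ 2.570e+02  2.560e+02  6.160e-02 -1.395e-01  5.700e-02]
 [ 2.580e+02  2.560e+02  6.090e-02 -1.368e-01  5.780e-02]]
board z 0.011691384238513902
```

```bash
cat >> h.py <<'E'
bp=np.load("board.npy");_c,_s=np.cos(bp[2]),np.sin(bp[2]);RB=np.array([[_c,-_s,0],[_s,_c,0],[0,0,1]])
def b2w(q): return np.array([bp[0],bp[1],0])+np.asarray(q,float)@RB.T
def w2b(P): return (np.asarray(P)-[bp[0],bp[1],0])@RB
def wheelview(im,zc,name):
    y,z=np.meshgrid(np.linspace(-.07,.07,561),zc+np.linspace(.07,-.07,561))
    Q=np.c_[np.full(y.size,-.024),y.ravel(),z.ravel()]
    m=proj("scene",b2w(Q)).astype(np.float32).reshape(561,561,2)
    o=cv2.remap(im,m[...,0],m[...,1],cv2.INTER_CUBIC); 
    cv2.circle(o,(280,280),200,(0,255,0),1); cv2.imwrite(name,o)
E
python3 -c "
from h import *
wheelview(cv2.imread('pics/scene0.png'),.135,'pics/w0.png')"
```

```text
(no output)
```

View pics/w0.png

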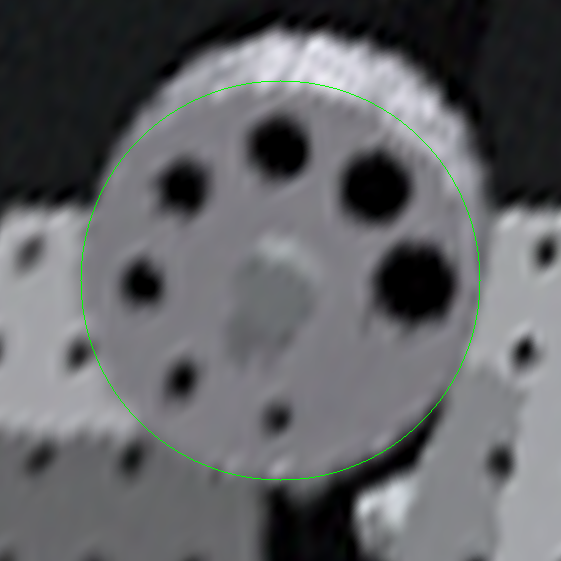

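```bash
cat >> h.py <<'E'
ROT=np.array([np.cos(np.pi/2+bp[2]/2),np.sin(np.pi/2+bp[2]/2),0])*np.pi
def go(q,v=.1): r.move_straight(b2w(q),None,v)
E
python3 - <<'E'
from h import *
r.move_straight(r.current_position()+[0,0,.05],None,.2)
fingers.grip(0.0,20)
r.goto(b2w([-.03,.013,.25]),ROT)
print(r.current_time(),w2b(r.current_position()),r.current_tcp_rot(),ROT,r.current_gripper_width())
go([-.03,.013,.222],.05)
for i in range(4):
    t=r.current_time(); F=r.current_force(); print(t,F, r.current_time())
t=r.current_time(); go([-.03,.013,.2215],.02);print('dt',r.current_time()-t,w2b(r.current_position()),r.current_force())
im,d=optics.get_image("scene"); cv2.imwrite("pics/s1.png",im[150:340,200:400].repeat(3,0).repeat(3,1))
E
```

```text
3.4833 [-0.0297311   0.01400403  0.25003921] [-3.42252151e-01  3.12267162e+00  5.46348435e-04] [-0.33977985  3.12316411  0.        ] 2.0294352072574073e-05
4.1917 [-0.03513228  0.049083    0.71616409] 4.1917
4.1917 [-0.03513228  0.049083    0.71616409] 4.1917
4.1917 [-0.03513228  0.049083    0.71616409] 4.1917
4.1917 [-0.03513228  0.049083    0.71616409] 4.1917
dt 0.25 [-0.02986562  0.01299677  0.22176134] [-0.22223582 -0.65287002 -0.01467029]
```

View pics/s1.png

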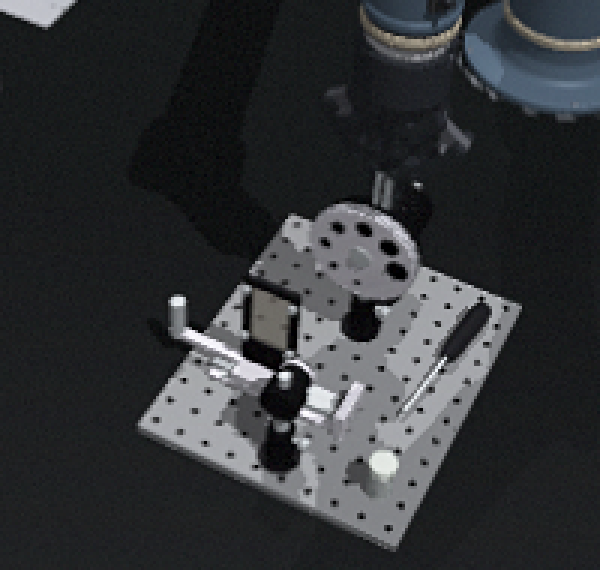

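```bash
python3 - <<'E'
from h import *
go([-.03,.015,.2085],.04)
z=.2085
while z>.193:
    z-=.0005; go([-.03,.015,z],.02); F=r.current_force()
    print(round(z,4),w2b(r.current_position()).round(4),(F@RB).round(2),r.current_time())
    if F[2]>4: break
E
```

```text
0.208 [-0.0299  0.0149  0.2081] [-1.24  0.39 -0.77] 5.2167
0.2075 [-0.03    0.015   0.2075] [-0.57 -0.02  0.58] 5.4667
0.207 [-0.03   0.015  0.207] [0.61 0.23 0.37] 5.7167
0.2065 [-0.03    0.015   0.2065] [-0.1  -0.22  0.04] 5.9667
0.206 [-0.03   0.015  0.206] [-0.15  0.26 -0.  ] 6.2167
0.2055 [-0.03    0.015   0.2055] [0.44 0.18 0.31] 6.4667
0.205 [-0.03   0.015  0.205] [-0.48  0.51  0.02] 6.7167
0.2045 [-0.03    0.015   0.2045] [-0.57 -0.17  0.8 ] 6.9667
0.204 [-0.03   0.015  0.204] [-1.33 -0.94  0.62] 7.2167
0.2035 [-0.03    0.015   0.2035] [-0.04  0.07 -0.36] 7.4667
0.203 [-0.03    0.015   0.2029] [-0.39  0.02  0.94] 7.7167
0.2025 [-0.0301  0.015   0.2024] [ 0.25 -0.3  -0.28] 7.9667
0.202 [-0.03   0.015  0.202] [ 0.8  -0.8  -0.24] 8.2167
0.2015 [-0.03    0.015   0.2015] [-0.29  0.02  0.35] 8.4667
0.201 [-0.0299  0.0151  0.2012] [ 0.45 -0.31  2.31] 8.7167
0.2005 [-0.0299  0.0152  0.201 ] [-0.89  0.87  4.9 ] 8.9667
```

```bash
cat >> h.py <<'E'
def lift(q,x=-.03):
    go([x,q[0],q[1]+.004],.04)
def drag(y,z,y1,step=.002,target=10.,x=-.03):
    """press at y, then draw to y1 under force control; lifts at the end"""
    for i in range(12):
        F=r.current_force()@RB
        if F[2]>target-1.2: break
        z-=float(np.clip((target-F[2])/6e3*.6,.0001,.0005)); go([x,y,z],.02)
    print('press',round(z,4),F.round(1),round(r.current_time(),2))
    while y>y1:
        y=max(y-step,y1); go([x,y,z],.02); F=r.current_force()@RB
        n=np.linalg.norm(F); print(round(y,4),round(z,4),F.round(1),w2b(r.current_position()).round(4))
        if n>16: z+=.0006; continue
        z-=float(np.clip((target-F[2])/6e3*.5,-.0005,.0005))
        if z<.194: break
    go([x,y,z+.004],.04); go([x,y,.225],.1); print(r.current_time())
E
python3 - <<'E'
from h import *
drag(.015,.2005,-.014)
im,d=optics.get_image("scene"); cv2.imwrite("pics/s2.png",im); wheelview(im,.135,"pics/w2.png")
E
```

```text
press 0.1997 [-2.4  0.9  8.9] 9.72
0.013 0.1997 [-3.8  2.9 10. ] [-0.0298  0.0139  0.201 ]
0.011 0.1997 [-3.5  3.3 10.9] [-0.0297  0.0126  0.2011]
0.009 0.1998 [-3.5  3.8 12.8] [-0.0298  0.0111  0.2013]
0.007 0.2 [-3.6  4.  12.8] [-0.0298  0.0089  0.2015]
0.005 0.2002 [-4.4  2.8 12.5] [-0.0298  0.0064  0.2017]
0.003 0.2004 [-4.1  3.  11.2] [-0.0298  0.0039  0.2018]
0.001 0.2005 [-4.5  1.6 11.2] [-0.0298  0.0016  0.2018]
-0.001 0.2006 [-4.4  0.8 11.8] [-0.0298 -0.0007  0.2019]
-0.003 0.2008 [-3.3  0.2  9.5] [-0.0298 -0.003   0.2019]
-0.005 0.2008 [-2.6 -0.1  9.6] [-0.0297 -0.0054  0.2019]
-0.007 0.2007 [-2.  -0.6  8.5] [-0.0297 -0.0078  0.2018]
-0.009 0.2006 [-2.8 -2.   8.3] [-0.0297 -0.0104  0.2016]
-0.011 0.2005 [-1.8 -3.3  6.7] [-0.0297 -0.0128  0.2013]
-0.013 0.2002 [-1.1 -3.7  6.6] [-0.0297 -0.0152  0.2009]
-0.014 0.1999 [-1.1 -4.   6.4] [-0.0297 -0.0164  0.2007]
14.0833
```

View pics/w2.png

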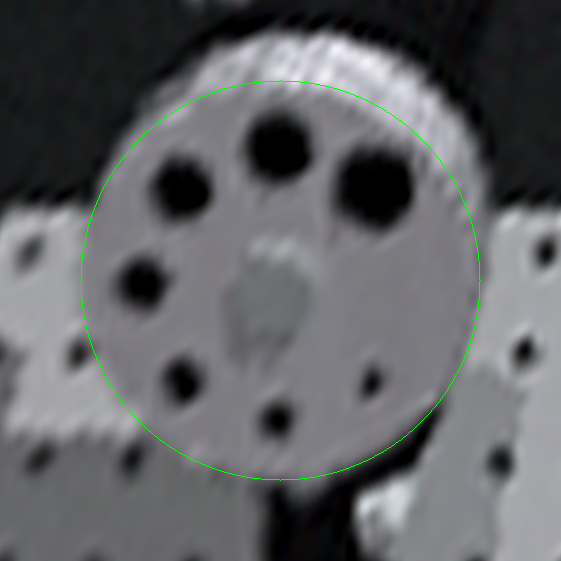

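One click done: the 6 mm hole (372,381) has moved off to the right and the 8.5 mm hole (277,420) is at the bottom. I'll make the second click the same way.

```bash
python3 - <<'E'
from h import *
go([-.03,.015,.225],.12); go([-.03,.015,.2023],.05)
drag(.015,.2023,-.014)
go([-.03,-.014,.26],.15)
im,d=optics.get_image("scene"); cv2.imwrite("pics/s3.png",im); wheelview(im,.135,"pics/w3.png")
E
```

```text
press 0.1997 [-2.9  1.   9. ] 16.62
0.013 0.1997 [-2.9  2.3 10.1] [-0.0297  0.0139  0.201 ]
0.011 0.1997 [-3.2  2.8 10.7] [-0.0297  0.0125  0.2011]
0.009 0.1997 [-4.3  4.9 11.3] [-0.0298  0.011   0.2013]
0.007 0.1998 [-4.3  5.6 12.7] [-0.0297  0.009   0.2015]
0.005 0.2001 [-5.   4.  12.5] [-0.0297  0.0065  0.2017]
0.003 0.2003 [-3.7  2.2 12.1] [-0.0298  0.0041  0.2018]
0.001 0.2004 [-3.2  0.8 11.9] [-0.0298  0.0017  0.2019]
-0.001 0.2006 [-3.2  1.7 10.1] [-0.0298 -0.0007  0.2019]
-0.003 0.2006 [-3.1 -0.4 10. ] [-0.0297 -0.0029  0.2019]
-0.005 0.2006 [-3.7 -1.1 10.1] [-0.0297 -0.0053  0.2018]
-0.007 0.2006 [-2.4 -1.5  9. ] [-0.0297 -0.0077  0.2018]
-0.009 0.2005 [-2.2 -1.2  8.6] [-0.0297 -0.0102  0.2016]
-0.011 0.2004 [-1.3 -3.4  7.7] [-0.0297 -0.0127  0.2013]
-0.013 0.2002 [-1.  -3.1  7. ] [-0.0297 -0.015   0.201 ]
-0.014 0.2 [-0.8 -5.1  6.2] [-0.0297 -0.0163  0.2007]
20.9917
```

View pics/w3.png

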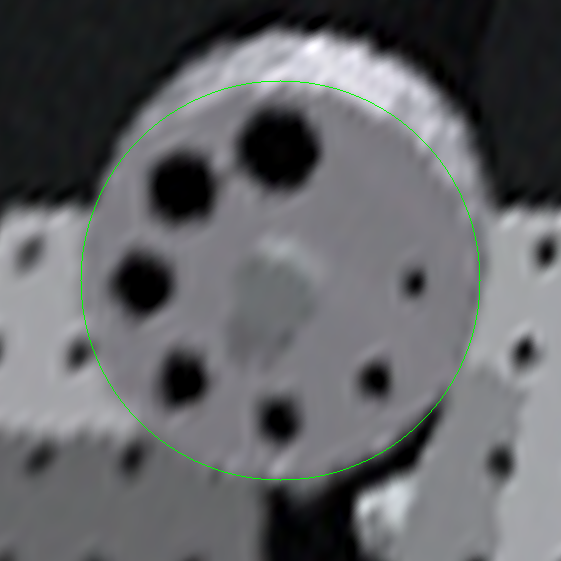

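```bash
python3 - <<'E'
from h import *
def both(pt,ps):
    o1,d1=rays("top",[pt]);o2,d2=rays("scene",[ps]);d1,d2=d1[0],d2[0]
    s=np.linalg.lstsq(np.c_[d1,-d2],o2-o1,rcond=None)[0]; A,B=o1+s[0]*d1,o2+s[1]*d2; return w2b((A+B)/2),np.linalg.norm(A-B)
print(both((266.6,187.0),(258.6,249.3)))
print(w2b(onplane("top",[(266.6,187.)],.075)),w2b(onplane("scene",[(258.6,249.3)],.075)))
im=cv2.imread("pics/s3.png"); P=[b2w([.055,-.138,z]) for z in(.029,.052,.075)]
print(proj("scene",P),proj("top",P))
# slide stop: saddle/stop bar end at top crop (207,215), scene crop (360,370)
print(w2b(onplane("top",[(180+207/5,155+215/5)],.045)),w2b(onplane("scene",[(235+362/4.4,200+365/4.4)],.045)))
go([-.03,-.03,.26],.2)
r.goto(b2w([.055,-.185,.26]),ROT); print(r.current_time())
for i in range(2):
    im,d=optics.get_image("top"); 
cv2.imwrite("pics/t4.png",cv2.resize(im[150:270,180:300],None,fx=5,fy=5))
print(r.current_time(),w2b(r.current_position()))
E
```

```text
(array([ 0.05536347, -0.13851379,  0.07901696]), np.float64(0.0011821805035616899))
[[ 0.05659629 -0.13920416  0.075     ]] [[ 0.05224758 -0.13973078  0.075     ]]
[[258.85642513 261.12288694]
 [258.74763125 255.75027087]
 [258.63661089 250.22481027]] [[266.47899214 190.39189167]
 [266.41976481 188.94950789]
 [266.35907716 187.47127483]]
[[0.05389863 0.03379187 0.045     ]] [[0.05436698 0.03753501 0.045     ]]
22.4167
22.5167 [ 0.05506992 -0.18244379  0.25976678]
```

View pics/t4.png

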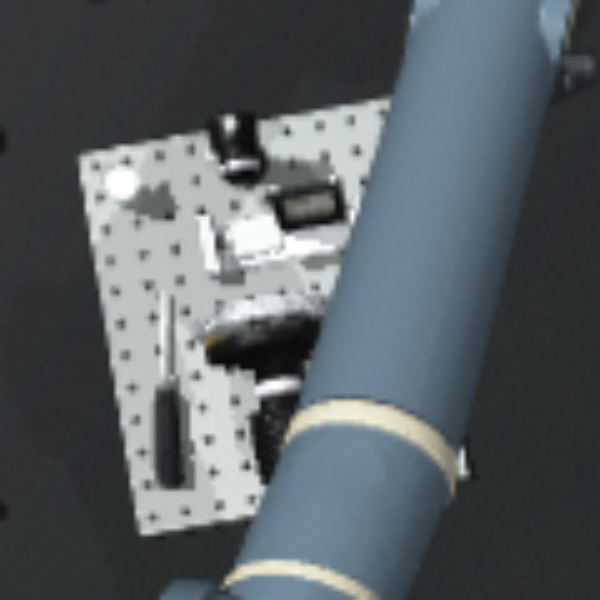

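```bash
python3 - <<'E'
from h import *
X,Z=.055,.064
go([X,-.185,.11],.2); print(r.current_force()@RB)
go([X,-.185,Z],.1); print(r.current_force()@RB,w2b(r.current_position()),r.current_time())
im,d=optics.get_image("scene"); cv2.imwrite("pics/s4.png",cv2.resize(im[150:340,180:400],None,fx=3,fy=3))
y=-.185
while y<-.15:
    y+=.002; go([X,y,Z],.03); F=r.current_force()@RB
    print(round(y,4),F.round(1),w2b(r.current_position()).round(4))
    if F[1]<-2: break
print(r.current_time())
E
```

```text
[ 0.07020012 -0.10699695  1.51721437]
[ 0.03485141  0.13703776 -0.29488779] [ 0.05523768 -0.18522931  0.06419547] 24.025
-0.183 [ 0.1 -0.4  0.3] [ 0.0554 -0.1828  0.0645]
-0.181 [-0.3  0.1 -0.3] [ 0.0551 -0.1807  0.0641]
-0.179 [ 0.1 -0.4  0.2] [ 0.055  -0.1788  0.064 ]
-0.177 [-0.6  0.8 -0.3] [ 0.055  -0.1768  0.064 ]
-0.175 [ 0.4  0.7 -0.4] [ 0.055  -0.1748  0.064 ]
-0.173 [ 0.1 -0.9  0.4] [ 0.055  -0.1727  0.064 ]
-0.171 [-0.4 -0.7 -0.6] [ 0.055  -0.1708  0.064 ]
-0.169 [-0.2 -0.8  0.6] [ 0.055  -0.1688  0.064 ]
-0.167 [ 0.   0.1 -0.1] [ 0.055  -0.1668  0.064 ]
-0.165 [ 0.4 -0.4 -0.3] [ 0.0551 -0.1648  0.064 ]
-0.163 [ 0.1 -1.2 -0.7] [ 0.055  -0.1628  0.064 ]
-0.161 [-0.1  0.6  0.2] [ 0.055  -0.1608  0.064 ]
-0.159 [ 0.  -0.4  0.6] [ 0.055  -0.1587  0.064 ]
-0.157 [-0.4 -0.2  0.5] [ 0.055  -0.1574  0.0641]
-0.155 [-0.1 -3.1  0.3] [ 0.055  -0.1553  0.064 ]
27.825
```

View pics/s4.png

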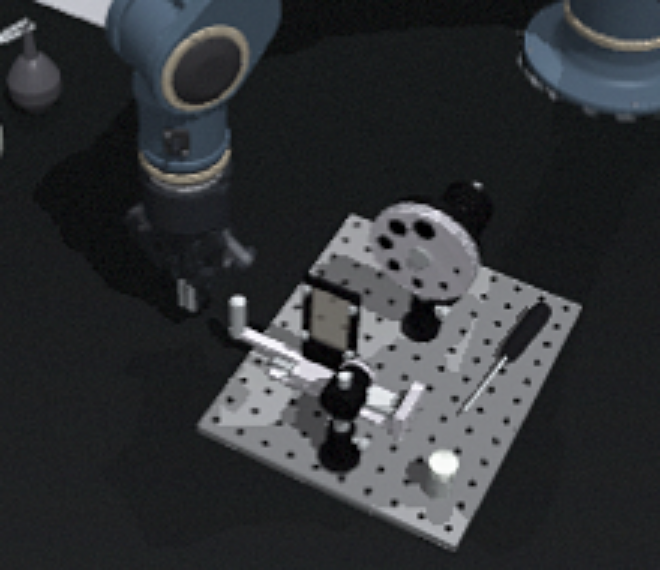

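```bash
cat > push.py <<'E'
from h import *
X,Z=.055,.064
y=-.155; n=0
while y<-.09:
    y+=(.003 if y<-.132 else .0015); go([X,y,Z],.03); F=r.current_force()@RB
    print(round(y,4),F.round(1),w2b(r.current_position()).round(4))
    if F[1]<-6.5: break
print(r.current_time())
im,d=optics.get_image("scene"); cv2.imwrite("pics/s5.png",cv2.resize(im[200:335,235:385],None,fx=4.4,fy=4.4))
E
python3 push.py
```

```text
-0.152 [-0.5 -1.8  0.6] [ 0.055  -0.1516  0.064 ]
-0.149 [-0.6 -1.1  0.3] [ 0.055  -0.1484  0.064 ]
-0.146 [-0.2 -1.7 -0.3] [ 0.055  -0.1454  0.064 ]
-0.143 [-1.4 -0.9  1.2] [ 0.055  -0.1425  0.064 ]
-0.14 [ 0.5 -1.4 -0.3] [ 0.055  -0.1395  0.064 ]
-0.137 [-0.4 -1.2  0.2] [ 0.055  -0.1365  0.064 ]
-0.134 [-1.6 -0.7  1.2] [ 0.055  -0.1335  0.064 ]
-0.131 [-0.8 -0.8  1.1] [ 0.055  -0.1305  0.064 ]
-0.1295 [-0.8 -1.4  0.1] [ 0.055  -0.1294  0.064 ]
-0.128 [-0.7 -3.2  1.3] [ 0.055  -0.1279  0.064 ]
-0.1265 [-1.1 -1.6  1. ] [ 0.055  -0.1263  0.064 ]
-0.125 [-1.2 -2.2  1.5] [ 0.055  -0.1248  0.064 ]
-0.1235 [ 0.2 -2.1  0.4] [ 0.055  -0.1232  0.064 ]
-0.122 [-1.3 -1.4  0.4] [ 0.055  -0.1218  0.064 ]
-0.1205 [-0.5 -1.8  1.1] [ 0.055  -0.1203  0.064 ]
-0.119 [-1.5 -2.   0.1] [ 0.055  -0.1188  0.064 ]
-0.1175 [-0.  -2.1  0.2] [ 0.055  -0.1173  0.064 ]
-0.116 [-0.5 -2.3  0.4] [ 0.055  -0.1157  0.064 ]
-0.1145 [-0.7 -2.  -0.2] [ 0.055  -0.1142  0.064 ]
-0.113 [-1.3 -3.   1.2] [ 0.055  -0.1128  0.064 ]
-0.1115 [-0.7 -5.4 -0.2] [ 0.055  -0.1125  0.0641]
-0.11 [-0.8 -7.4 -0.9] [ 0.0549 -0.1125  0.0641]
33.325
```

View pics/s5.png

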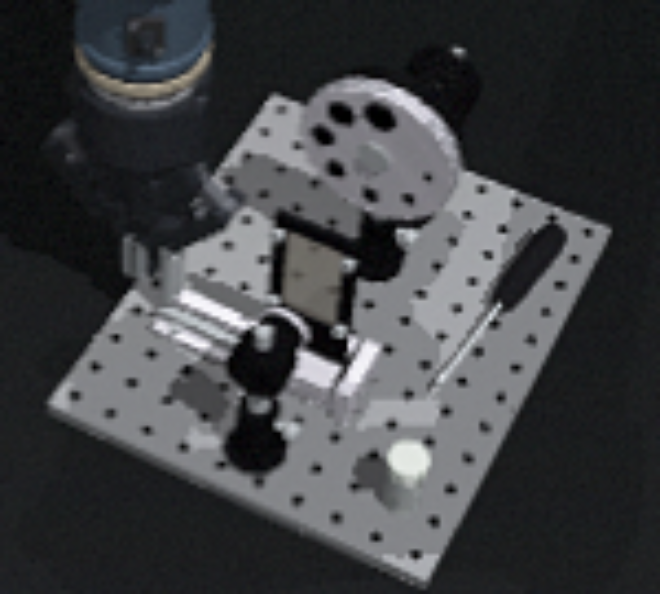

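```bash
python3 - <<'E'
from h import *
X,Z=.055,.064
y=-.11
for i in range(6):
    F=r.current_force()@RB; print(round(y,4),F.round(1),w2b(r.current_position()).round(5))
    if F[1]<-11: break
    y+=.0006; go([X,y,Z],.02)
im,d=optics.get_image("scene"); cv2.imwrite("pics/s6a.png",cv2.resize(im[235:300,255:345],None,fx=8,fy=8,interpolation=cv2.INTER_CUBIC))
go([X,-.116,Z],.02);go([X,-.15,Z],.06); F=r.current_force()@RB; print(F)
go([X,-.17,.15],.15)
r.sleep(.3)
im,d=optics.get_image("scene"); cv2.imwrite("pics/s6.png",cv2.resize(im[235:300,255:345],None,fx=8,fy=8,interpolation=cv2.INTER_CUBIC)); wheelview(im,.135,"pics/w6.png")
print(r.current_time())
E
```

```text
-0.11 [-1.1 -8.1 -1. ] [ 0.05493 -0.11247  0.06411]
-0.1094 [-0.4 -8.8 -1.1] [ 0.05494 -0.11244  0.06412]
-0.1088 [ 0.1 -9.4 -0.8] [ 0.05494 -0.11242  0.06413]
-0.1082 [-0.3 -9.7 -2.9] [ 0.0549  -0.11239  0.06415]
-0.1076 [  0.7 -11.2  -1.8] [ 0.05491 -0.11235  0.06418]
[-0.08514539  0.79064253  0.50054056]
36.8
```

View pics/s6.png

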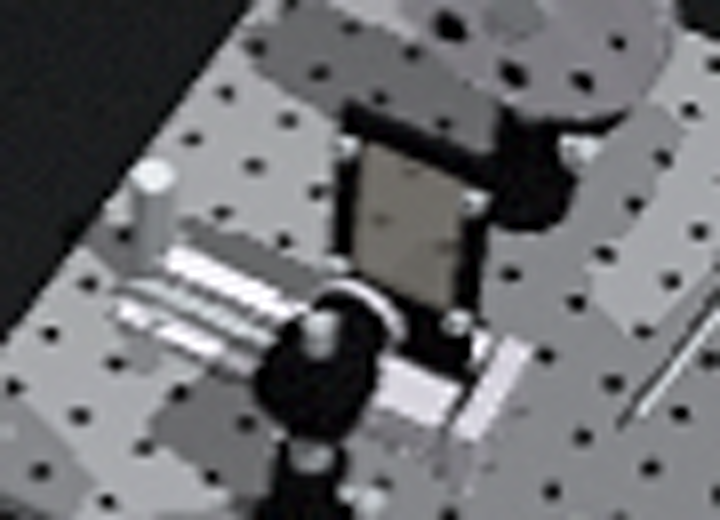

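View pics/w6.png

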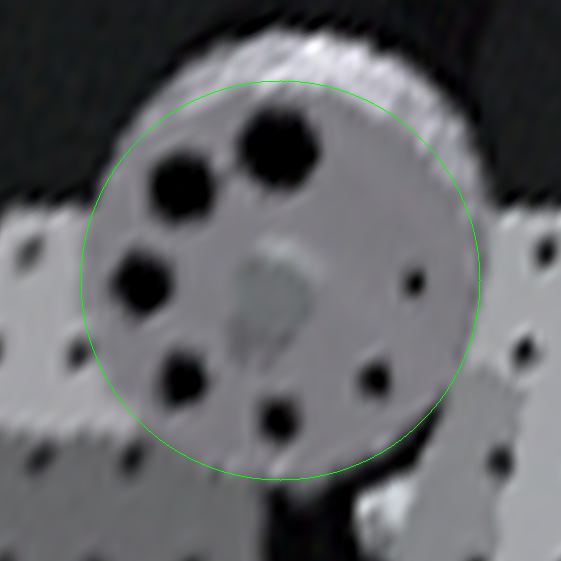

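```bash
python3 - <<'E'
from h import *
d0=np.load("scene0.npy"); im,d=optics.get_image("scene"); 
im0=cv2.imread("pics/s3.png")
for n,D in(("before",d0),("after",d)):
    px,P=cloud("scene",D); q=w2b(P)
    a=(np.abs(q[:,0]-.055)<.03)&(np.abs(q[:,1])<.12)&(q[:,2]>.09)&(q[:,2]<.16)
    if n=="after":a&=q[:,1]>-.08
    b=q[a]; print(n,a.sum(),np.percentile(b,[1,5,50,95,99],axis=0).round(4).tolist())
    t=(np.abs(q[:,0]-.055)<.02)&(q[:,1]<-.07)&(q[:,1]>-.16)&(q[:,2]>.06)&(q[:,2]<.08); print("post",q[t].mean(0).round(4),t.sum())
    # saddle / stop profile
    for y0 in np.arange(-.01,.055,.004):
        k=(np.abs(q[:,0]-.052)<.012)&(np.abs(q[:,1]-y0)<.002)&(q[:,2]<.08); print(round(y0,3),k.sum(),np.round(np.median(q[k,2]),4) if k.any() else None,end='; ')
    print()
im,d=optics.get_image("top"); cv2.imwrite("pics/t7.png",cv2.resize(im[175:215,205:275],None,fx=10,fy=10,interpolation=cv2.INTER_CUBIC))
im=cv2.imread("pics/top0.png"); cv2.imwrite("pics/t7b.png",cv2.resize(im[175:215,205:275],None,fx=10,fy=10,interpolation=cv2.INTER_CUBIC))
E
```

```text
before 321 [[0.0509, -0.0731, 0.0902], [0.0524, -0.0705, 0.0924], [0.0553, -0.0468, 0.121], [0.0591, -0.0216, 0.1487], [0.0622, -0.0208, 0.1501]]
post [ 0.0575 -0.127   0.0714] 35
-0.01 0 None; -0.006 5 0.0247; -0.002 7 0.0249; 0.002 10 0.0252; 0.006 9 0.0257; 0.01 12 0.0257; 0.014 11 0.0254; 0.018 10 0.0246; 0.022 9 0.0235; 0.026 7 0.0383; 0.03 9 0.0417; 0.034 13 0.0415; 0.038 32 0.0291; 0.042 11 0.0104; 0.046 11 0.0098; 0.05 10 0.0108; 0.054 12 0.011; 
after 327 [[0.0504, -0.027, 0.0914], [0.052, -0.0252, 0.0951], [0.0554, -0.0017, 0.1234], [0.0596, 0.0236, 0.1485], [0.0625, 0.0248, 0.1502]]
post [ 0.0574 -0.0928  0.0712] 33
-0.01 6 0.0725; -0.006 4 0.0691; -0.002 8 0.0687; 0.002 16 0.0575; 0.006 19 0.0579; 0.01 18 0.0569; 0.014 17 0.0551; 0.018 15 0.0538; 0.022 25 0.0468; 0.026 19 0.0399; 0.03 7 0.0401; 0.034 14 0.0421; 0.038 30 0.0303; 0.042 13 0.011; 0.046 10 0.0118; 0.05 13 0.01; 0.054 11 0.0124;
```

View pics/t7.png

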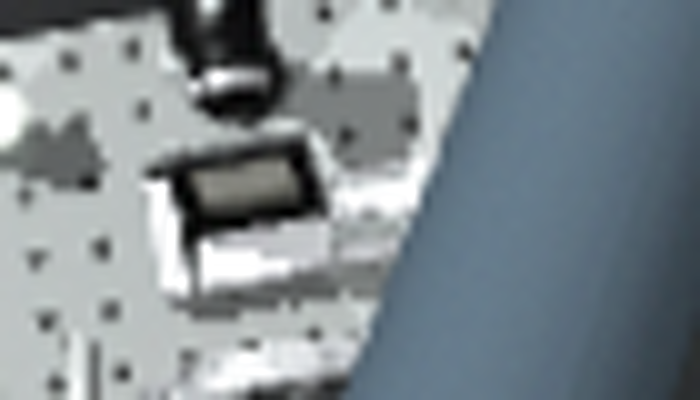

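View pics/t7b.png

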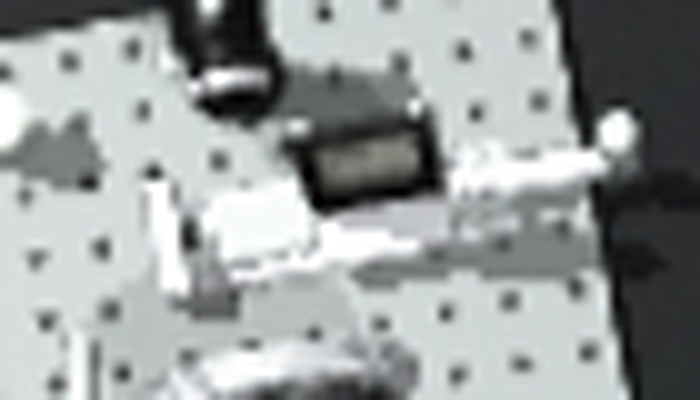

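View pics/s6a.png

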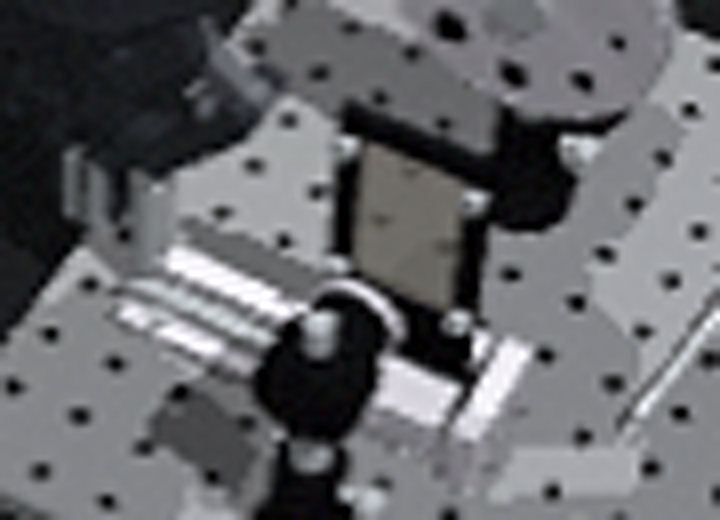

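```bash
python3 -c "
from h import *
print(r.current_time(),r.current_force(),w2b(r.current_position())); r.hand_in()"
```

```text
36.9 [-0.12196583  0.13002048  0.52181336] [ 0.05489999 -0.16992693  0.14968026]
the job is handed in; nothing more can be done
```

I set the aperture wheel to the 11 mm opening first, then pushed the sample slide home, and handed the job in at 36.9 s. The hand-in gives no verdict.

- **Wheel:** The first picture showed the 6 mm opening in the beam. I felt for the rim (top about 184 mm above the bench) and drew it two clicks to board -y with a closed fingertip. The press was about 6 to 13 N, and the highest total force I read was about 14.5 N. The picture after the second click, with the slide still out, and the last picture both show the 11 mm hole at the bottom, sitting in its click.
- **Slide:** It moved about 45 mm until the force on the finger rose at the stop, and I pushed up to about 11 N before backing off. In the last depth picture the film frame is centred on the beam (board y about -1 mm, within measuring error), and the saddle looks to be against the rubber.
- **Everything else:** No unexpected forces showed on the moves, and the fingers end clear of everything at 0.15 m height. I did not measure the bystanders again.

**One disagreement:** the stop felt about twice as stiff as the stated 9 N per mm. The fingertip moved only about 0.45 mm as the force rose from 3 to 11 N. I put this down to friction and the tool flexing. The frame position and the pictures agree that the slide is home.

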